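Hang a ring gauge on the gauge tree

ROBOT

A 6-joint arm with a two-finger parallel gripper is mounted at the origin on the work surface; the furniture and walls round the work are solid. World frame = base frame: x ahead of the robot, y to its left, z up, the work surface at z = 0. Lengths are in mm, angles in degrees, forces in N, time in s.
With the tool pointing down it reaches from about 350 to 850 mm from the base axis. Payload 8.1 kg.
Tool frame: the origin (TCP) lies midway between the tips of the shut fingers; the grasp point (between the pads) lies grip_depth behind it (grip_depth is the distance from the TCP to the grasp point, in mm); z points along the fingers, y is the line along which they close (so a half turn about z gives the same grasp; the last joint's range is limited). The gripper opens to 85 mm and grips with 20 to 120 N. Pads are 22 mm wide; open, the fingers measure 114 mm over their backs; the gripper's body (76 mm by 85 mm) begins 54 mm behind the grasp point. The pads swing forward as they close: fully open they stand 13 mm farther back than shut.
Start: joints at [-73.304, 7.471, 85.268, -0, 87.261, -4.893], TCP at [220.788, -557.905, 231.292] pointing down, gripper open.
Joint ranges: [-169.43, 169.43], [-51.17, 129.36], [1.28, 143.12], [-76.62, 256.62], [0, 156.53], [-152.29, 152.29]. Speed limits (degrees/s): [136.94, 136.94, 159.86, 180, 180, 180].

INTERFACE

Orientations are given as [roll, pitch, yaw] about the fixed x, y, z axes, in that order (R = Rz(yaw) Ry(pitch) Rx(roll)).
In Python, from bench import sense, snapshot, hand_in, grip_depth gives the robot as it stands. The module is installed in compiled form; this text tells all that it offers.
- The arm moves only by the tool apply_moves, never from a script. Its argument "series" is text: rows parted by semicolons, each of 5 numbers parted by spaces: the shift along the tool's x, y, z each as a share of 0.3 m, from -1 to 1, then the turn about the tool's z as a share of 2 rad, from -1 to 1, then the gripper's target within -1 to 1 (shut at 1, half-way at 0, fully open at -1). In form: tx ty tz twist gripper; .... A call has 1 to 5 rows; each row shifts and turns the commanded pose from where the row before left it, along the tool's axes as they then stand; what a row does not reach is not made up. A row lasts 1/12 s, in which the tool goes at most 41.7 mm and 7.16 degrees, less where a joint would pass 70% of its speed; a pose out of reach is approached as far as the arm can. A call with a number of a shift or a turn outside -1 to 1 is refused whole. A call with a gripper value outside its range is refused whole. The fingers move at their own pace and stop on an object; "squeeze" is the grip in N (left out, the last holds). Time passes only in rows, so rows that do not move let the fingers close. It gives the time, the measured TCP pose, the force, the opening and the grip force at its end, in the units of the state.
- sense(): the state, without advancing time (a new reading comes with each control period).
- snapshot(name): name is "scene" or "side" or "wrist"; returns a dict with "frame" (480x640x3 uint8, blue, green, red), "depth" (480x640 float32, mm along the optical axis (not along the pixel's ray), 0 where there is no reading), "intrinsics" (3x3 intrinsics, pixels), "extrinsics" (4x4, takes a point from camera to world coordinates); the wrist camera has in their place "tool_from_camera" (4x4, takes a point from camera to tool coordinates, whose origin is the TCP and whose axes are the flange's). Camera axes: x right, y down, z forward; pixel columns grow to the right and rows downward; lengths in mm; the calibration is good to about 2 mm. A picture is of the moment at which its call begins: read the wrist's pose just before it.
- hand_in(): hands the job in; it is judged then, once.
The state is a dict: "time": time; "joint_pos": joint angles; "qd": joint speeds; "joint_efforts": joint torques, N m; "tool_pos": TCP position; "tcp_rot": TCP orientation; "ft_force": force on the tool from outside, world axes, zero at the start; "wrist_torque": the same for the moment, N m; "finger_gap": finger opening in mm; "grip_force": force on a finger pad.
Only numpy, scipy, OpenCV 4.12 (cv2) and the standard library are available. Lean on these libraries where they do the work, as an engineer would, in place of code of your own. Each camera call takes 0.05 s, during which the arm holds its last target. There are 200 camera calls.

TASK

Gently turn the gauge tree round to its stop, so that the empty branch points along the yellow mark on its foot, towards the robot. Then pick up the ring gauge with the blue handle, hang it on that branch and press it down past the spring catch until it sits home, holding it there for a moment with about 12 N, and let go. Never push on the tree with more than 25 N, and leave the black pot and the tape roll alone.

Things in the scene. Friction and masses are not known exactly. Their poses are not given: they have to be found in the camera images.
- stand: Fixed foot of the gauge tree, a grey disc 150 mm across; origin at its centre on the bench, on the tree's upright turning axis; its -x axis is the loading direction. On it a telescopic column, clamped at an unmeasured height, carries three branches 120 degrees apart. Branch height H (where a gauge's underside rests) is anywhere from 110 to 134 mm above the bench: feel for it.
- mark (a point): Yellow mark on the foot, 52 mm from the turning axis, in the loading direction. Above it comes the empty branch. Each branch ends 115 mm from the axis in an upright steel peg, 16 mm in diameter, rising from a brass seat washer (34 mm across) at H to H + 38 mm; its top 10 mm taper to 6 mm across. The empty branch's washer floats, see seat.
- hub (a point): Point on the turning axis at the lowest branch height, 110 mm above the bench, fixed. The blue hub here stays below H + 10 mm. The two other branches carry gauges with a red and a yellow handle, fixed on, of the same size as the blue one (up to H + 66 mm). The branch arms are steel bars 12 mm thick, H - 50 to H - 4 mm high.
- tree (a joint): Turning angle of the tree, rad: 0 at the hard stop, where the empty branch points along the stand's -x axis; grows clockwise seen from above, to 2.6: the empty peg stands at (-115 cos q, +115 sin q) mm in the stand's frame. It stays where it is left. Turning takes 2 to 3 N at the peg; closed fingertips can push the peg sideways.
- catch (a joint): Spring catch of the empty peg: a brass ball nose 4 mm out of the peg on the side away from the axis, its middle 20 mm above H. 0 = out, grows in m as it is pressed in (to 4.5 mm). A gauge merely put on the peg rests on the nose, some 25 mm too high; pressing it past takes about 3 to 10 N; once it is home the nose springs out again above the ring.
- seat (a joint): Travel of the empty branch's floating seat washer, m: 0 = up, 2 mm above H; 0.002 = down at H, where it is hard. A light spring (about 1 N) lifts it; the gauge's weight keeps it down once the gauge is past the catch.
- gauge: Loose ring gauge, about 0.2 kg: steel ring 56 mm across, bore 19 mm, 14 mm high; above it on two thin legs (x = +-20 mm) a blue grip bar 50 mm long in x, 14 mm wide in y, 50 to 66 mm above the underside. Origin: centre of the underside, z up. Stands upright at first. Grip the bar across its width from above, fingertips 40 mm or more above the underside to clear the peg. Any yaw will do.
- glue_pot: Small black pot, 42 mm across, 78 mm high, standing on the bench; origin at the centre of its underside. Leave alone.
- tape_roll: Black roll of tape lying flat, 69 mm across, 19 mm high; origin at the centre of its underside. Leave alone.

How it is judged:
By the outcome, as a careful person would: the job done as asked, in the order asked, and still so for the second after the job is handed in, with the robot touching nothing.
It also fails if it takes over 64 s, if anything falls off the work surface, if the arm or the gripper's body presses on something with over 40 N, if the wrist force passes 120 N, or if a joint passes its speed limit or range.

## Working session

There is one attempt and no reset: what is moved stays moved. The work goes in short steps, Python scripts to look and compute and a tool call to move; the robot and the scene stay as the last step left them, time stands still between calls to the robot, and variables do not carry over. Pictures are saved under pics/ and viewed, at most 14 in all, crops included, and the job is handed in when it is done.

Besides the shell and the picture viewer there is one more tool, called after ">>>" in YAML: its name, and indented under it one key for each argument. apply_moves: Moves the arm, as the interface text tells. Its arguments: {"type":"object","properties":{"series":{"type":"string"},"squeeze":{"type":"number"}},"required":["series"]}

```bash
mkdir -p pics
python3 - <<'E'
from bench import *
import cv2,numpy as np
print(sense(),grip_depth)
a=[]
for n in("scene","side"):
    s=snapshot(n);np.savez(n+"0.npz",**s);a.append(s);cv2.imwrite(f"pics/{n}0.png",s["frame"])
    print(n,s["intrinsics"].round(1).tolist(),s["extrinsics"].round(3).tolist())
E
```

```text
{'time': 0.0, 'joint_pos': array([-7.33037502e+01,  7.51588296e+00,  8.53311688e+01, -8.39672318e-04,
        8.72631228e+01, -4.89375077e+00]), 'qd': array([-0.14583427, -0.08057939,  0.03136539, -0.11641259, -0.00146325,
       -0.07899547]), 'joint_efforts': array([ 5.64181755e-04, -5.69400179e+01, -5.00547659e+01, -1.28106408e-04,
        1.48261338e-02,  4.14177782e-05]), 'tool_pos': array([ 220.62051604, -557.3476996 ,  230.21826975]), 'tcp_rot': array([-1.79890155e+02, -8.56321752e-03,  2.15900332e+01]), 'ft_force': array([-0.73487036, -0.43795196,  0.8880214 ]), 'wrist_torque': array([0.03733012, 0.04221007, 0.0225525 ]), 'grip_force': 0.0, 'finger_gap': 85.67786080003194} 18.700000000000003
scene [[472.9, 0.0, 311.7], [0.0, 472.9, 234.6], [0.0, 0.0, 1.0]] [[-0.75, -0.494, 0.439, 64.022], [-0.661, 0.573, -0.484, 578.143], [-0.012, -0.654, -0.757, 986.05], [0.0, 0.0, 0.0, 1.0]]
side [[503.2, 0.0, 323.0], [0.0, 503.2, 238.8], [0.0, 0.0, 1.0]] [[1.0, -0.005, -0.002, 541.132], [-0.001, -0.603, 0.798, -833.508], [-0.005, -0.798, -0.603, 781.028], [0.0, 0.0, 0.0, 1.0]]
```

View pics/scene0.png

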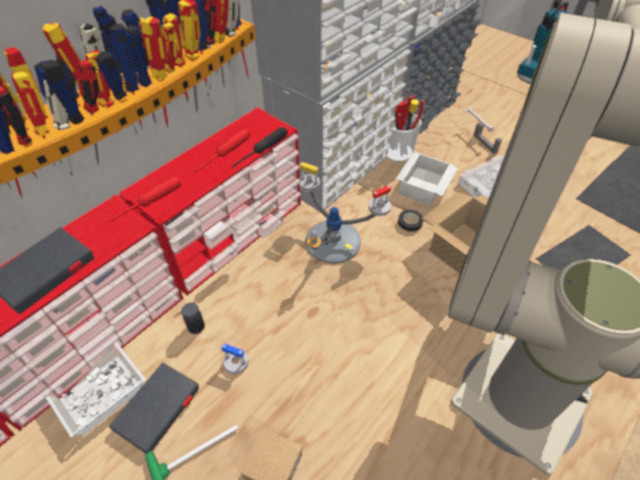

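View pics/side0.png

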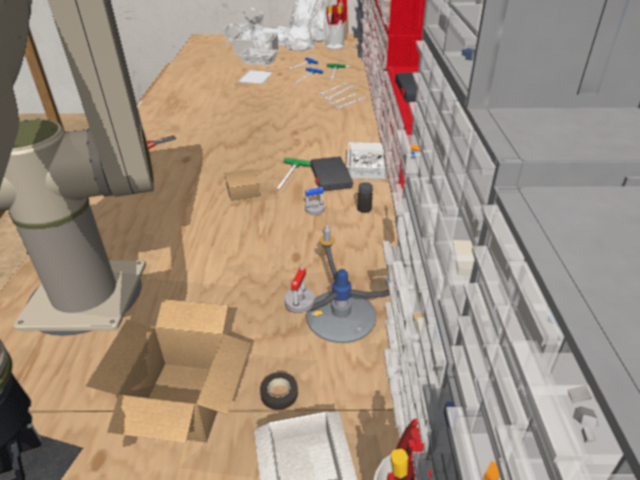

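The scene view shows the tree hub at (333,218), yellow mark at (348,246), empty peg at about (315,240), gauge at (233,356), pot at (193,318) and tape at (410,220). The side view shows the hub at (342,285), mark at (317,313), empty peg at (326,235), gauge bar at (314,191), pot at (364,197) and tape at (279,390).

```bash
cat > h.py <<'E'
import numpy as np,cv2
def ray(s,u,v):
    d=np.linalg.inv(s["intrinsics"])@[u,v,1.];E=s["extrinsics"];return E[:3,3],E[:3,:3]@d
def onz(s,u,v,z):
    o,d=ray(s,u,v);return o+d*(z-o[2])/d[2]
def tri(s1,p1,s2,p2):
    A=0;b=0
    for s,p in((s1,p1),(s2,p2)):
        o,d=ray(s,*p);d=d/np.linalg.norm(d);P=np.eye(3)-np.outer(d,d);A=A+P;b=b+P@o
    return np.linalg.solve(A,b)
def cloud(s):
    K=s["intrinsics"];v,u=np.mgrid[:480,:640];z=s["depth"]
    p=np.stack([(u-K[0,2])/K[0,0]*z,(v-K[1,2])/K[1,1]*z,z],-1);E=s["extrinsics"]
    return p@E[:3,:3].T+E[:3,3]
E
python3 - <<'E'
from h import *
S={n:dict(np.load(n+"0.npz")) for n in("scene","side")}
np.set_printoptions(precision=1,suppress=True)
W={"scene":dict(foot=(295,210,370,270),mark=(342,238,358,256),gauge=(215,335,255,375),red=(365,180,395,205),hub=(320,200,345,235)),
"side":dict(foot=(300,275,382,345),mark=(308,305,326,322),gauge=(300,183,330,203),red=(285,260,312,295),hub=(330,265,352,300))}
C=dict(mark=((18,90,110),(34,255,255)),gauge=((105,130,60),(125,255,255)),hub=((105,100,30),(125,255,255)),red=((0,150,80),(8,255,255)))
R={}
for n,s in S.items():
    hsv=cv2.cvtColor(s["frame"],cv2.COLOR_BGR2HSV);P=cloud(s)
    for k,(a,b,c,d) in W[n].items():
        if k=="foot":
            m=np.zeros((480,640),bool);m[b:d,a:c]=1
            p=P[m&(s["depth"]>0)];q=p[(p[:,2]>5)&(p[:,2]<30)]
            print(n,"foot z hist",np.histogram(p[:,2],bins=[-6,-3,0,3,6,9,12,15,18,21,25,30])[0],q.min(0),q.max(0));continue
        m=cv2.inRange(hsv,*C[k]);w=np.zeros_like(m);w[b:d,a:c]=m[b:d,a:c]
        v,u=np.nonzero(w);R[n,k]=(u.mean(),v.mean())
        p=P[w>0];print(n,k,len(u),np.array(R[n,k]),np.median(p,0),p.min(0),p.max(0))
for k in("mark","gauge","red","hub"):print(k,tri(S["scene"],R["scene",k],S["side"],R["side",k]))
for n in S:
    s=S[n];x0,y0,x1,y1=((290,205,375,285),(280,215,395,345))[n=="side"]
    cv2.imwrite(f"pics/{n}c.png",cv2.resize(s["frame"][y0:y1,x0:x1],None,fx=5,fy=5,interpolation=2)[:600])
a=cv2.imread("pics/scenec.png");b=cv2.imread("pics/sidec.png");print(a.shape,b.shape)
E
```

```text
scene foot z hist [ 363 1229  678  111  138  264  374  362  107   19   15] [ 502.3 -215.1    5. ] [677.3   4.7  30. ]
scene mark 19 [347.8 245.7] [527.2 -75.1  16.1] [ 64.  -82.7  12.4] [535.7 578.1 986.1]
scene gauge 112 [232.3 350.4] [511.6 343.1  64.6] [490.4 333.7  55.7] [530.7 354.3  69.2]
scene red 94 [381.7 191.1] [ 492.5 -150.9  185.4] [ 482.  -171.5  176.6] [ 504.4 -127.2  190.9]
scene hub 203 [334.  219.3] [567.5 -62.4  97.6] [ 64.  -84.3  67. ] [590.7 578.1 986.1]
side foot z hist [ 389 1428  300   92  255  407  772  573   68   28   36] [ 504.  -150.1    5. ] [651.4  -3.9  29.8]
side mark 32 [317.7 312.5] [527.8 -79.3  16. ] [519.4 -84.8  13.1] [534.2 -69.2  19.1]
side gauge 82 [314.4 191.3] [516.1 334.7  60.1] [ 492.9 -833.5   51.2] [541.1 349.2 781. ]
side red 154 [298.  278.8] [ 494.8 -162.3  185.6] [ 464.4 -180.9   -2. ] [506.6  33.5 188.8]
side hub 361 [341.8 285.8] [576.5 -86.   94.9] [ 541.1 -833.5   65.3] [591.7 -72.1 781. ]
mark [528.1 -77.2  14.3]
gauge [515.6 341.3  55.8]
red [ 494.7 -155.3  179. ]
hub [576.8 -73.8  86.7]
(400, 425, 3) (600, 575, 3)
```

View pics/scenec.png

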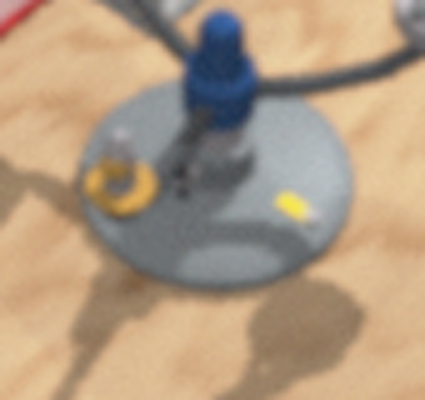

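View pics/sidec.png

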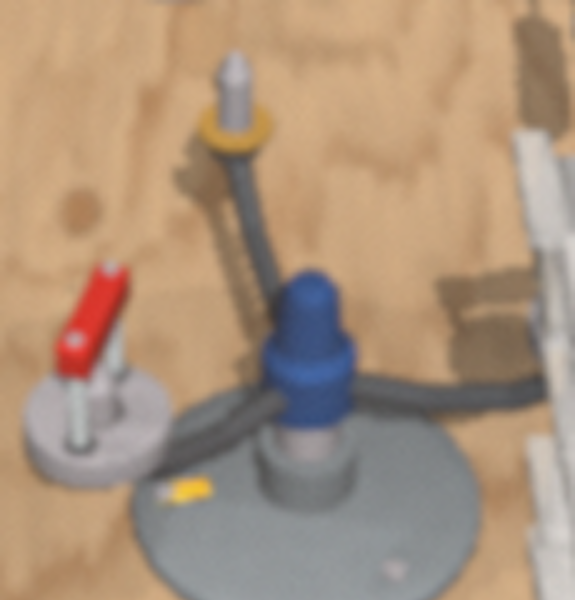

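The scene crop shows the washer at full-image (314,242) and the peg tip at (314,232). In the side crop they are at (327,240.6) and (327.2,226.4). The red branch is near the mark.

Run:
```python
from h import *
S={n:dict(np.load(n+"0.npz")) for n in("scene","side")}
np.set_printoptions(precision=1,suppress=True)
print("washer",tri(S["scene"],(314,242),S["side"],(327,240.6)),"tip",tri(S["scene"],(314,231.6),S["side"],(327.2,226.4)))
from scipy.optimize import least_squares
for n,(a,b,c,d) in dict(scene=(295,210,370,270),side=(300,275,382,345)).items():
    s=S[n];P=cloud(s);p=P[b:d,a:c].reshape(-1,3);h=p[(p[:,2]>9)&(p[:,2]<22)&(np.hypot(p[:,0]-578,p[:,1]+75)<90)]
    z=np.median(h[:,2]);
    hsv=cv2.cvtColor(s["frame"],cv2.COLOR_BGR2HSV);m=np.zeros((480,640),np.uint8)
    m[b:d,a:c]=((hsv[b:d,a:c,1]<70)&(P[b:d,a:c,2]>7)&(P[b:d,a:c,2]<25))*255
    m=cv2.morphologyEx(m,cv2.MORPH_OPEN,np.ones((3,3)))
    ct=max(cv2.findContours(m,0,1)[0],key=cv2.contourArea);hu=cv2.convexHull(ct)[:,0]
    q=np.array([onz(s,u,v,14) for u,v in hu])[:,:2]
    f=least_squares(lambda x:np.hypot(*(q-x[:2]).T)-x[2],[578,-75,75],loss="soft_l1",f_scale=2)
    g=least_squares(lambda x:np.hypot(*(q-x[:2]).T)-75,[578,-75],loss="soft_l1",f_scale=2)
    print(n,z,len(h),f.x,g.x,np.abs(g.fun).mean())
    # blue grip bar
    m=cv2.inRange(hsv,(105,130,60),(125,255,255));w=np.zeros_like(m)
    x0,y0,x1,y1=((215,335,255,375),(300,183,330,203))[n=="side"];w[y0:y1,x0:x1]=m[y0:y1,x0:x1]
    v,u=np.nonzero(w);bp=np.array([onz(s,*t,62)[:2] for t in zip(u,v)]);r=cv2.minAreaRect(bp.astype(np.float32));print(" bar",r,bp.mean(0))
    vx=cv2.fitLine(bp.astype(np.float32),2,0,.01,.01).ravel();print(" line",vx,np.degrees(np.arctan2(vx[1],vx[0])))
# hub top axis
print("pot",onz(S["scene"],193,318,40),onz(S["side"],364,197,40))
print("tape",onz(S["scene"],410,220,19),onz(S["side"],279,390,19))
```

```text
washer [547.8  36.9 118.2] tip [547.9  36.7 156.1]
scene 14.444297167936668 1114 [573.5 -66.5  72. ] [577.2 -67.2] 2.489069030348632
 bar ((511.6712646484375, 342.0025939941406), (44.61612319946289, 13.947944641113281), 18.603553771972656) [512.6 342.9]
 line [  1.    0.3 512.6 342.9] 16.429697
side 14.10929758480188 1829 [577.8 -84.3  70.3] [575.4 -80.4] 5.335188041750502
 bar ((516.3698120117188, 331.9251403808594), (50.289886474609375, 25.392162322998047), 18.479244232177734) [515.9 331.2]
 line [  0.9   0.5 515.9 331.2] 28.514112
pot [652.1 341.7  40. ] [651.5 336.1  40. ]
tape [ 454.2 -258.2   19. ] [ 459.  -275.5   19. ]
```

```bash
cat >> h.py <<'E'
def rows(x,y,z,yaw,step=38):
    "shares per row, and number of rows, to a world goal from the measured pose (tool down); turn last"
    from bench import sense
    s=sense();p=s["tool_pos"];w=np.radians(s["tcp_rot"][2]);d=np.array([x,y,z])-p
    c,n=np.cos(w),np.sin(w);t=np.array([d[0]*c+d[1]*n,d[0]*n-d[1]*c,-d[2]])/300
    dy=(yaw-s["tcp_rot"][2]+180)%360-180
    print("pose",p.round(1),s["tcp_rot"].round(2),"t",round(s["time"],2),"F",s["ft_force"].round(1))
    print("total",t.round(4),"twist",round(-np.radians(dy)/2,4),"rows",np.ceil(np.linalg.norm(t)*300/step))
E
python3 - <<'E'
from h import *
for n in("scene","side"):
    P=cloud(dict(np.load(n+"0.npz"))).reshape(-1,3)
    for y0 in(-150,-50,0,50,100,250,350):
        q=P[(P[:,1]>y0)&(P[:,1]<y0+50)&(P[:,0]>595)&(P[:,0]<900)&(P[:,2]>40)]
        print(n,y0,len(q),np.percentile(q[:,0],[0,1,3,10,30]).round() if len(q) else"")
rows(586,47,231,14.6)
E
```

```text
scene -150 12021 [641. 656. 663. 673. 705.]
scene -50 3553 [708. 717. 726. 731. 740.]
scene 0 3978 [709. 714. 719. 729. 775.]
scene 50 4985 [705. 710. 717. 729. 787.]
scene 100 5340 [706. 711. 718. 730. 783.]
scene 250 8051 [717. 724. 729. 738. 782.]
scene 350 9237 [635. 652. 728. 735. 781.]
side -150 760 [642. 646. 650. 658. 665.]
side -50 0 
side 0 0 
side 50 0 
side 100 2 [719. 719. 719. 719. 720.]
side 250 136 [727. 728. 729. 736. 738.]
side 350 317 [645. 651. 661. 728. 732.]
pose [ 220.7 -557.4  230.3] [-1.799e+02 -1.000e-02  2.159e+01] t 0.1 F [-0.3 -0.2 -0.5]
total [ 1.8737 -1.4252 -0.0023] twist 0.061 rows 19.0
```

>>> apply_moves:
  series: "0.094 -0.071 0 0 1;0.094 -0.071 0 0 1;0.094 -0.071 0 0 1;0.094 -0.071 0 0 1;0.094 -0.071 0 0 1"
  squeeze: 70

```text
time: 0.52
tool_pos: [313.0, -405.3, 230.7]
tcp_rot: [-180.0, 0.0, 21.6]
ft_force: [0.3, -0.9, 0.1]
finger_gap: 25.4
grip_force: 0.0
```

>>> apply_moves:
  series: "0.094 -0.071 0 0 1;0.094 -0.071 0 0 1;0.094 -0.071 0 0 1;0.094 -0.071 0 0 1;0.094 -0.071 0 0 1"

```text
time: 0.93
tool_pos: [405.0, -254.3, 231.0]
tcp_rot: [-180.0, 0.0, 21.6]
ft_force: [1.5, -0.5, -0.9]
finger_gap: -0.1
grip_force: 0.0
```

>>> apply_moves:
  series: "0.094 -0.071 0 0 1;0.094 -0.071 0 0 1;0.094 -0.071 0 0 1;0.094 -0.071 0 0 1;0.094 -0.071 0 0 1"

```text
time: 1.35
tool_pos: [496.9, -103.4, 231.0]
tcp_rot: [-180.0, 0.0, 21.6]
ft_force: [1.3, -0.3, -0.5]
finger_gap: -0.4
grip_force: 0.0
```

>>> apply_moves:
  series: "0.094 -0.071 0 0 1;0.094 -0.071 0 0 1;0.094 -0.071 0 0 1;0.094 -0.071 0 0 1;0.0 0 0 0.061 1"

```text
time: 1.77
tool_pos: [571.6, 20.9, 230.4]
tcp_rot: [-179.9, -0.0, 14.9]
ft_force: [0.3, -0.8, -0.4]
finger_gap: -0.3
grip_force: 0.0
```

Run:
```python
from h import *
from bench import *
rows(586,47,129,14.6)
s=snapshot("wrist");st=sense();np.savez("w1.npz",pos=st["tool_pos"],rot=st["tcp_rot"],**s);cv2.imwrite("pics/w1.png",s["frame"]);print(s["tool_from_camera"].round(3).tolist(),s["intrinsics"].round(1).tolist())
```

```text
pose [571.6  20.9 230.4] [-1.7986e+02 -2.0000e-02  1.4950e+01] t 1.77 F [ 0.3 -0.8 -0.4]
total [ 0.0688 -0.0718  0.3379] twist 0.003 rows 3.0
[[-0.0, -0.964, -0.267, 67.665], [1.0, -0.0, 0.0, -1.498], [-0.0, -0.267, 0.964, -144.066], [0.0, 0.0, 0.0, 1.0]] [[336.7, 0.0, 314.6], [0.0, 336.7, 239.5], [0.0, 0.0, 1.0]]
```

View pics/w1.png

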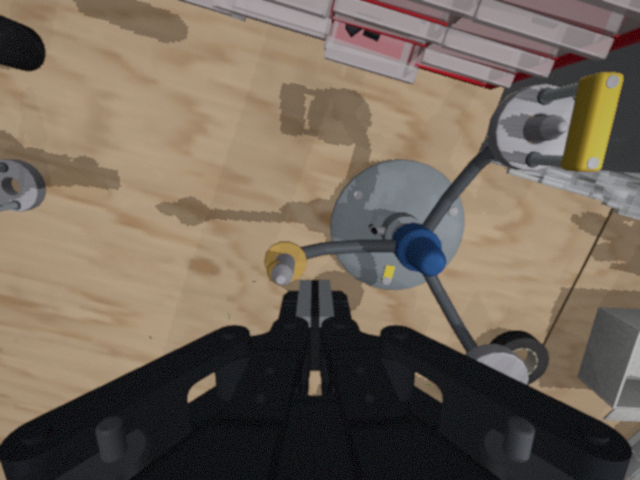

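The wrist view shows the washer at about (285,261), the peg tip at (282,275), the foot disc centred near (398,224), the mark at (389,272) and the hub at (420,248). The red gauge is at (497,362) and the yellow at (545,125).

```bash
cat >> h.py <<'E'
from scipy.spatial.transform import Rotation as Ro
def wcam(f):
    s=dict(np.load(f));T=np.eye(4);T[:3,:3]=Ro.from_euler("xyz",s["rot"],degrees=True).as_matrix();T[:3,3]=s["pos"]
    s["extrinsics"]=T@s["tool_from_camera"];return s
def wsnap(f):
    from bench import sense,snapshot
    st=sense();s=snapshot("wrist");np.savez(f,pos=st["tool_pos"],rot=st["tcp_rot"],**s);return wcam(f)
def blob(s,lo,hi,box):
    a,b,c,d=box;m=cv2.inRange(cv2.cvtColor(s["frame"],cv2.COLOR_BGR2HSV),lo,hi);w=np.zeros_like(m);w[b:d,a:c]=m[b:d,a:c]
    return w
def circ(s,mask,z,r=None):
    from scipy.optimize import least_squares
    ct=max(cv2.findContours(mask,0,1)[0],key=cv2.contourArea);hu=cv2.convexHull(ct)[:,0]
    q=np.array([onz(s,u,v,z) for u,v in hu])[:,:2];x0=[*q.mean(0),np.ptp(q,axis=0).mean()/2]
    if r is None:f=lambda x:np.hypot(*(q-x[:2]).T)-x[2]
    else:f=lambda x:np.hypot(*(q-x[:2]).T)-r
    o=least_squares(f,x0 if r is None else x0[:2],loss="soft_l1",f_scale=1.5);return o.x,np.abs(o.fun).mean()
E
python3 - <<'E'
from h import *
np.set_printoptions(precision=1,suppress=True)
s=wcam("w1.npz")
m=blob(s,(18,90,110),(34,255,255),(378,258,402,285));v,u=np.nonzero(m);print("mark",len(u),u.mean(),v.mean(),onz(s,u.mean(),v.mean(),14.5))
m=blob(s,(85,15,50),(110,110,220),(325,155,470,292));print("foot",circ(s,m,14.3),circ(s,m,14.3,75),(m>0).sum())
m=blob(s,(12,110,90),(28,255,255),(260,238,310,290))
for z in(120,123):print("washer",circ(s,m,z),circ(s,m,z,17),(m>0).sum())
print("tip",onz(s,281.5,276,158),cloud(s)[268:280:3,282])
S={n:dict(np.load(n+"0.npz")) for n in("scene","side")}
print(tri(s,(285,261),S["side"],(327,240.6)),tri(s,(285,261),S["scene"],(314,242)))
P=cloud(s).reshape(-1,3);q=P[(s["depth"].ravel()>0)&(P[:,0]>640)&(P[:,1]>0)&(P[:,1]<110)&(P[:,2]>30)];print("wall",len(q),np.percentile(q[:,0],[1,5]) if len(q) else 0,q[:,2].max() if len(q) else 0)
E
```

```text
mark 114 388.5438596491228 271.2719298245614 [522.7 -78.5  14.5]
foot (array([573.5, -73. ,  73.4]), np.float64(3.8347985313824617)) (array([572.9, -74.7]), np.float64(4.036907835328043)) 10799
washer (array([543.5,  37.9,  17. ]), np.float64(0.3551318698455335)) (array([543.5,  37.9]), np.float64(0.35747220857777456)) 804
washer (array([544.6,  37.9,  16.8]), np.float64(0.35149772382019295)) (array([544.5,  37.9]), np.float64(0.42945057738734815)) 804
tip [546.8  37.6 158. ] [[550.8  38.6 153.4]
 [549.8  38.1 156.3]
 [549.   37.6 159.6]
 [547.5  37.1 161.2]]
[545.9  37.4 118.9] [545.4  38.5 121.9]
wall 6233 [705.4 706.5] 161.5378900458968
```

```bash
python3 -c "
from h import *
rows(577,46,131,14.6)"
```

```text
pose [570.6  18.6 230.3] [-1.7994e+02  7.0000e-02  1.4040e+01] t 1.82 F [-0.6 -0.4 -0.1]
total [ 0.0428 -0.0835  0.3309] twist -0.0048 rows 3.0
```

>>> apply_moves:
  series: "0.043 -0.083 0 0 1;0 0 0 0 1;0 0 0 0 1"

```text
time: 2.07
tool_pos: [575.9, 43.3, 230.8]
tcp_rot: [-180.0, 0.1, 14.8]
ft_force: [0.1, -0.1, 0.1]
finger_gap: -0.1
grip_force: 0.0
```

```bash
python3 -c "
from h import *
rows(577,46,131,14.6)"
```

```text
pose [575.9  43.3 230.8] [-1.7999e+02  6.0000e-02  1.4780e+01] t 2.07 F [ 0.1 -0.1  0.1]
total [ 0.0057 -0.008   0.3327] twist 0.0016 rows 3.0
```

Now I descend behind the peg, then start pushing gently.

>>> apply_moves:
  series: "0.004 -0.008 0.11 0 1;0 0 0.11 0 1;0 0 0.08 0 1;0 0 0.032 0 1;0 0 0 0 1"

```text
time: 2.48
tool_pos: [574.3, 44.5, 128.4]
tcp_rot: [-179.9, 0.3, 14.6]
ft_force: [-0.3, 0.5, 0.4]
finger_gap: -0.1
grip_force: 0.0
```

>>> apply_moves:
  series: "-0.015 0 0 0 1;-0.012 0 0 0 1;-0.01 0 0 0 1;-0.01 0 0 0 1;-0.01 0 0 0 1"

```text
time: 2.9
tool_pos: [561.4, 41.2, 133.6]
tcp_rot: [180.0, -0.2, 14.6]
ft_force: [2.0, 1.1, 3.2]
finger_gap: -0.1
grip_force: 1.4
```

```bash
python3 -c "
from h import *
rows(559,41,135,14.6)"
```

```text
pose [561.4  41.2 133.6] [179.96  -0.21  14.6 ] t 2.9 F [2.  1.1 3.2]
total [-0.0078 -0.0013 -0.0047] twist 0.0 rows 1.0
```

>>> apply_moves:
  series: "-0.01 0 -0.006 0 1;-0.01 0 -0.006 0 1;0 0 0 0 1"

```text
time: 3.15
tool_pos: [554.2, 39.6, 135.8]
tcp_rot: [180.0, -0.0, 14.6]
ft_force: [0.3, 0.5, 0.3]
finger_gap: -0.1
grip_force: 0.3
```

Run:
```python
from h import *
np.set_printoptions(precision=1,suppress=True)
rows(559,41,135,14.6)
s=wsnap("w2.npz");cv2.imwrite("pics/w2.png",s["frame"][150:450,170:470])
```

```text
pose [554.2  39.6 135.8] [180.   -0.   14.6] t 3.15 F [0.3 0.5 0.3]
total [ 0. -0.  0.] twist 0.0 rows 1.0
```

View pics/w2.png

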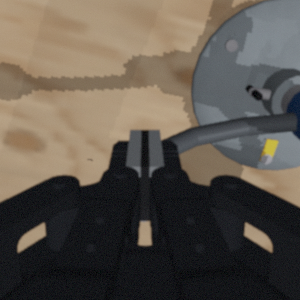

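The fingertips are directly behind the peg, with the arm showing under them at crop (180,140). I continue along the arc.

>>> apply_moves:
  series: "-0.01 -0.001 0 -0.039 1;-0.02 -0.003 0 -0.026 1;-0.022 -0.003 0 -0.029 1;-0.022 -0.003 0 -0.029 1;-0.022 -0.003 0 -0.029 1"

```text
time: 3.62
tool_pos: [526.7, 32.0, 135.4]
tcp_rot: [180.0, -0.0, 32.2]
ft_force: [2.9, -0.3, 0.1]
finger_gap: -0.2
grip_force: 1.2
```

>>> apply_moves:
  series: "-0.022 -0.003 0 -0.029 1;-0.022 -0.003 0 -0.029 1;-0.022 -0.003 0 -0.029 1;-0.022 -0.003 0 -0.029 1;-0.022 -0.003 0 -0.029 1"

```text
time: 4.03
tool_pos: [498.3, 15.0, 135.5]
tcp_rot: [180.0, -0.0, 48.8]
ft_force: [2.4, 0.4, 0.3]
finger_gap: -0.5
grip_force: 1.2
```

>>> apply_moves:
  series: "-0.022 -0.003 0 -0.029 1;-0.022 -0.003 0 -0.029 1;-0.022 -0.003 0 -0.029 1;-0.022 -0.003 0 -0.029 1;-0.022 -0.003 0 -0.029 1"

```text
time: 4.45
tool_pos: [475.9, -9.4, 135.6]
tcp_rot: [180.0, -0.0, 65.4]
ft_force: [2.0, 0.2, -0.6]
finger_gap: -0.1
grip_force: 1.2
```

>>> apply_moves:
  series: "-0.022 -0.003 0 -0.029 1;-0.022 -0.003 0 -0.029 1;-0.022 -0.003 0 -0.029 1;-0.014 -0.002 0 -0.019 1;-0.007 -0.001 0 -0.01 1"

```text
time: 4.87
tool_pos: [463.5, -32.9, 135.4]
tcp_rot: [180.0, -0.0, 78.6]
ft_force: [1.8, 2.1, 0.5]
finger_gap: 0.4
grip_force: 1.3
```

>>> apply_moves:
  series: "-0.007 -0.001 0 -0.009 1;-0.007 -0.001 0 -0.009 1;-0.007 -0.001 0 -0.009 1;-0.007 -0.001 0 -0.009 1;-0.007 -0.001 0 -0.009 1"

```text
time: 5.28
tool_pos: [460.3, -42.9, 135.4]
tcp_rot: [180.0, -0.0, 83.8]
ft_force: [1.4, 3.0, 1.0]
finger_gap: 0.0
grip_force: 1.1
```

>>> apply_moves:
  series: "-0.007 -0.001 0 -0.009 1;-0.007 -0.001 0 -0.009 1;-0.007 -0.001 0 -0.009 1;-0.007 -0.001 0 -0.009 1;-0.007 -0.001 0 -0.009 1"

```text
time: 5.7
tool_pos: [458.0, -53.4, 135.3]
tcp_rot: [180.0, -0.0, 89.0]
ft_force: [1.4, 2.4, 0.7]
finger_gap: -0.1
grip_force: 1.1
```

>>> apply_moves:
  series: "-0.004 0 0 -0.005 1;-0.004 0 0 -0.005 1;-0.004 0 0 -0.005 1;-0.004 0 0 -0.005 1;-0.004 0 0 -0.005 1"

```text
time: 6.12
tool_pos: [457.7, -59.3, 135.1]
tcp_rot: [-180.0, -0.0, 91.8]
ft_force: [-1.1, 2.3, 1.2]
finger_gap: -0.1
grip_force: 1.1
```

>>> apply_moves:
  series: "-0.003 0 0 -0.003 1;-0.003 0 0 -0.003 1;-0.003 0 0 -0.003 1"

```text
time: 6.37
tool_pos: [457.8, -62.0, 135.0]
tcp_rot: [-180.0, -0.0, 92.8]
ft_force: [-1.9, 2.1, 1.2]
finger_gap: -0.2
grip_force: 1.2
```

>>> apply_moves:
  series: "-0.003 0 0 -0.003 1;-0.003 0 0 -0.003 1"

```text
time: 6.53
tool_pos: [457.9, -63.7, 135.1]
tcp_rot: [-180.0, -0.0, 93.5]
ft_force: [-1.4, 1.8, 0.3]
finger_gap: 0.5
grip_force: 1.1
```

>>> apply_moves:
  series: "-0.003 0 0 -0.002 1;-0.003 0 0 -0.002 1"

```text
time: 6.7
tool_pos: [458.0, -65.2, 135.1]
tcp_rot: [-180.0, -0.0, 93.9]
ft_force: [-2.8, 5.0, 0.8]
finger_gap: -0.3
grip_force: 3.1
```

>>> apply_moves:
  series: "-0.003 0 0 -0.002 1;-0.003 0 0 -0.002 1"

```text
time: 6.87
tool_pos: [457.9, -66.1, 135.0]
tcp_rot: [-179.9, -0.1, 94.4]
ft_force: [-4.7, 9.6, 2.0]
finger_gap: 0.0
grip_force: 5.5
```

Force rises at the stop to about 10 N. I back off straight away, lift and look.

>>> apply_moves:
  series: "0 0 0 0 1;0.02 0 0 0 1;0.04 0 0 0 1;0.06 0 -0.06 0 1;0 0 -0.13 0 1"

```text
time: 7.28
tool_pos: [452.2, -28.6, 187.7]
tcp_rot: [-179.5, -0.2, 94.4]
ft_force: [-0.4, -0.2, -0.1]
finger_gap: -0.3
grip_force: 0.0
```

>>> apply_moves:
  series: "0 0 -0.13 0 -1;0 0 -0.1 0 -1;0 0 0 0 -1;0 0 0 0 -1"

```text
time: 7.62
tool_pos: [457.4, -31.4, 264.1]
tcp_rot: [179.7, 0.1, 94.4]
ft_force: [1.0, 0.2, -0.5]
finger_gap: 47.8
grip_force: 0.0
```

Run:
```python
from h import *
np.set_printoptions(precision=1,suppress=True)
rows(513,341,260,18.5)
s=wsnap("w3.npz");cv2.imwrite("pics/w3.png",s["frame"])
```

```text
pose [457.4 -31.4 264.1] [179.7   0.1  94.4] t 7.62 F [ 1.   0.2 -0.5]
total [1.2 0.3 0. ] twist 0.6621 rows 10.0
```

View pics/w3.png

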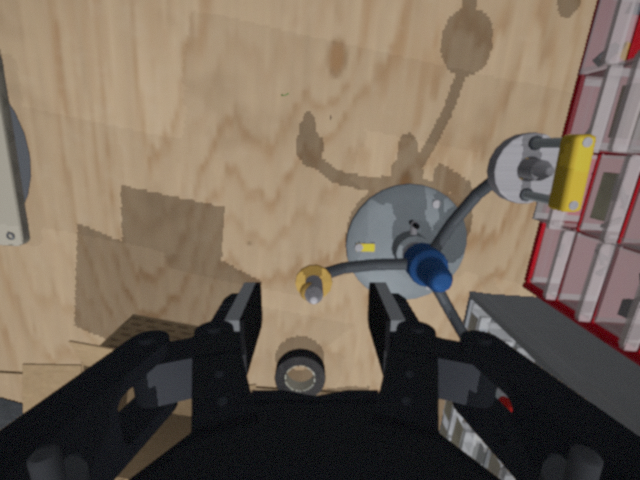

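The empty branch now lies over the mark. Washer is at about (314,281), peg tip at (314,298) and mark at (367,247), with the fingers clear of everything.

```bash
python3 - <<'E'
from h import *
np.set_printoptions(precision=1,suppress=True)
s=wcam("w3.npz")
m=blob(s,(18,90,110),(34,255,255),(355,238,380,258));v,u=np.nonzero(m);print("mark",len(u),onz(s,u.mean(),v.mean(),14.5))
m=blob(s,(12,110,90),(28,255,255),(290,258,338,305))
for z in(120,122):print("washer",circ(s,m,z),(m>0).sum())
print("tip",onz(s,314,300,157),[tuple(cloud(s)[r,314].round()) for r in range(284,304,3)])
E
python3 -c "
from h import *
rows(513,341,230,18.5)"
```

```text
mark 105 [527.5 -76.6  14.5]
washer (array([460.6, -83. ,  16.9]), np.float64(0.277650554089394)) 614
washer (array([460.5, -82.2,  16.8]), np.float64(0.27582509971203484)) 614
tip [461.2 -83.2 157. ] [(np.float64(461.0), np.float64(-74.0), np.float64(146.0)), (np.float64(461.0), np.float64(-74.0), np.float64(152.0)), (np.float64(461.0), np.float64(-75.0), np.float64(155.0)), (np.float64(461.0), np.float64(-77.0), np.float64(157.0)), (np.float64(461.0), np.float64(-78.0), np.float64(161.0)), (np.float64(461.0), np.float64(-80.0), np.float64(162.0)), (np.float64(461.0), np.float64(-83.0), np.float64(162.0))]
pose [456.3 -31.2 261.9] [1.7987e+02 5.0000e-02 9.4370e+01] t 7.67 F [-0.9 -0.9 -0.5]
total [1.2227 0.2829 0.1064] twist 0.6621 rows 10.0
```

>>> apply_moves:
  series: "0.12 0.028 0 0 -1;0.12 0.028 0 0 -1;0.12 0.028 0 0 -1;0.12 0.028 0 0 -1;0.12 0.028 0 0 -1"

```text
time: 8.08
tool_pos: [483.0, 152.9, 259.1]
tcp_rot: [-179.8, 0.0, 94.3]
ft_force: [-0.1, -0.5, 0.7]
finger_gap: 85.2
grip_force: 0.0
```

>>> apply_moves:
  series: "0.12 0.028 0 0 -1;0.12 0.028 0 0 -1;0.12 0.028 0 0 -1;0.12 0.028 0 0 -1;0.12 0.028 0 0 -1"

```text
time: 8.5
tool_pos: [511.1, 335.6, 258.7]
tcp_rot: [-179.8, 0.1, 94.4]
ft_force: [1.0, -0.4, -0.1]
finger_gap: 85.4
grip_force: 0.0
```

>>> apply_moves:
  series: "0.0 0 0 0.06 -1;0 0 0 0.06 -1;0 0 0 0.06 -1;0 0 0 0.06 -1;0 0 0 0.06 -1"

```text
time: 8.92
tool_pos: [511.2, 333.8, 258.5]
tcp_rot: [-179.9, 0.2, 59.6]
ft_force: [0.7, -0.3, -0.5]
finger_gap: 85.3
grip_force: 0.0
```

>>> apply_moves:
  series: "0.0 0 0 0.06 -1;0 0 0 0.06 -1;0 0 0 0.06 -1;0 0 0 0.06 -1;0 0 0 0.06 -1"

```text
time: 9.33
tool_pos: [511.2, 333.6, 258.6]
tcp_rot: [180.0, 0.2, 25.3]
ft_force: [0.1, -0.9, -0.4]
finger_gap: 85.2
grip_force: 0.0
```

>>> apply_moves:
  series: "0.0 0 0 0.06 -1;0 0 0 0.0 -1;0 0 0 0 -1"

```text
time: 9.58
tool_pos: [511.4, 333.7, 259.4]
tcp_rot: [180.0, 0.2, 18.9]
ft_force: [0.7, -0.3, 0.4]
finger_gap: 85.2
grip_force: 0.0
```

Run:
```python
from h import *
np.set_printoptions(precision=1,suppress=True)
rows(513,341,130,18.5)
s=wsnap("w4.npz");cv2.imwrite("pics/w4.png",s["frame"])
m=blob(s,(105,130,60),(125,255,255),(0,0,640,480));n,l,st,c=cv2.connectedComponentsWithStats(m)
print([(st[i].tolist(),c[i]) for i in range(1,n) if st[i][4]>80])
```

```text
pose [511.4 333.7 259.4] [180.    0.1  18.9] t 9.58 F [ 0.7 -0.3  0.4]
total [ 0.  -0.   0.4] twist 0.0038 rows 4.0
[([302, 185, 14, 48, 497], array([308.4, 207.8]))]
```

View pics/w4.png

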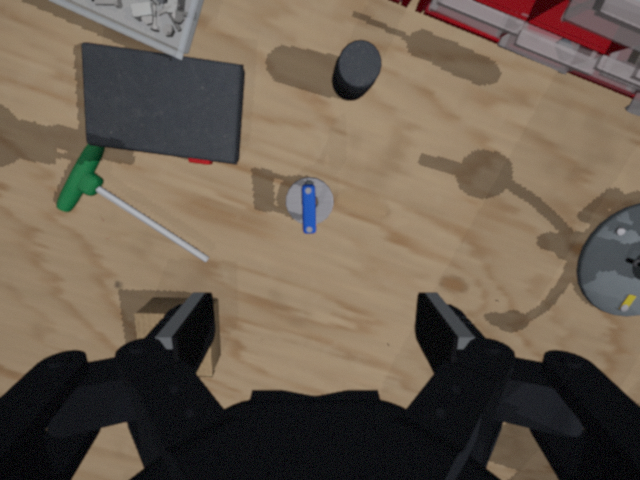

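The blue bar is at (308,208), almost parallel to the image columns, so the yaw is right. The pot at (357,68) is well away.

Run:
```python
from h import *
np.set_printoptions(precision=1,suppress=True)
s=wcam("w4.npz");m=blob(s,(105,130,60),(125,255,255),(280,170,340,250));v,u=np.nonzero(m)
p=np.array([onz(s,a,b,66)[:2] for a,b in zip(u,v)],np.float32);print(cv2.minAreaRect(p),p.mean(0));f=cv2.fitLine(p,2,0,.01,.01).ravel();print(np.degrees(np.arctan2(f[1],f[0])))
a=blob(s,(0,0,120),(180,60,255),(280,170,340,240));a|=m
a=cv2.morphologyEx(a,cv2.MORPH_OPEN,np.ones((3,3)));print("ring",circ(s,a,14,28),circ(s,a,14))
c=cv2.minAreaRect(p)[0];rows(c[0],c[1],66,18.5)
```

```text
((514.5781860351562, 342.3585510253906), (48.55160903930664, 12.952860832214355), 20.935354232788086) [515.5 343. ]
19.897491
ring (array([512.3, 341.5]), np.float64(1.2504069278096857)) (array([512. , 341.5,  28.4]), np.float64(1.2586982190800027))
pose [511.6 333.7 259.8] [180.    0.1  19. ] t 9.63 F [0.4 0.4 0.2]
total [ 0.  -0.   0.6] twist 0.0041 rows 6.0
```

>>> apply_moves:
  series: "0.016 -0.024 0.1 -0.009 -1;0 0 0.13 0 -1;0 0 0.13 0 -1;0 0 0.13 0 -1;0 0 0.1 0 -1"

```text
time: 10.05
tool_pos: [512.6, 341.4, 80.2]
tcp_rot: [180.0, 0.2, 20.0]
ft_force: [0.5, 0.2, -0.9]
finger_gap: 85.6
grip_force: 0.0
```

>>> apply_moves:
  series: "0 0 0.07 0 -1;0 0 0.04 0 -1;0 0 0.02 0 -1;0 0 0 0 -1;0 0 0 0 -1"

```text
time: 10.47
tool_pos: [515.2, 342.7, 46.6]
tcp_rot: [-180.0, -0.1, 19.8]
ft_force: [0.5, -0.2, 0.2]
finger_gap: 85.0
grip_force: 0.0
```

```bash
python3 -c "
from h import *
rows(513.8,342,43.5,20)"
```

```text
pose [515.2 342.7  46.6] [-1.7999e+02 -1.0000e-01  1.9810e+01] t 10.47 F [ 0.5 -0.2  0.2]
total [-0.0053  0.0007  0.0104] twist -0.0017 rows 1.0
```

>>> apply_moves:
  series: "-0.004 0 0.006 0 -1;0 0 0 0 0.4;0 0 0 0 1;0 0 0 0 1;0 0 0 0 1"
  squeeze: 70

```text
time: 10.88
tool_pos: [513.6, 342.1, 44.1]
tcp_rot: [-180.0, -0.1, 19.8]
ft_force: [-0.4, 0.5, -0.7]
finger_gap: 38.7
grip_force: 0.0
```

>>> apply_moves:
  series: "0 0 0 0 1;0 0 0 0 1;0 0 0 0 1;0 0 0 0 1"

```text
time: 11.22
tool_pos: [513.3, 341.9, 43.7]
tcp_rot: [-180.0, -0.0, 19.8]
ft_force: [-0.3, -1.2, 1.7]
finger_gap: 12.4
grip_force: 69.5
```

>>> apply_moves:
  series: "0 0 -0.03 0 1;0 0 -0.08 0 1;0 0 -0.12 0 1;0 0 -0.12 0 1;0 0 -0.12 0 1"

```text
time: 11.63
tool_pos: [512.5, 341.5, 185.8]
tcp_rot: [180.0, 0.1, 19.8]
ft_force: [-0.4, 1.2, -1.0]
finger_gap: 12.6
grip_force: 69.1
```

>>> apply_moves:
  series: "0 0 -0.12 0 1;0 0 -0.08 0 1;0 0 -0.02 0 1;0 0 0 0 1;0 0 0 0 1"

```text
time: 12.05
tool_pos: [512.8, 341.6, 249.3]
tcp_rot: [180.0, 0.1, 19.8]
ft_force: [-0.3, -0.0, -2.4]
finger_gap: 12.5
grip_force: 69.1
```

Run:
```python
from h import *
from bench import sense
rows(461,-82.5,252,19.8);print(sense()["finger_gap"],sense()["grip_force"])
s=wsnap("w5.npz");cv2.imwrite("pics/w5.png",s["frame"][150:450,120:520])
```

```text
pose [512.8 341.6 249.3] [1.7999e+02 7.0000e-02 1.9760e+01] t 12.05 F [-0.3 -0.  -2.4]
total [-0.6405  1.2722 -0.009 ] twist -0.0004 rows 12.0
12.481118866926401 69.09869313240051
```

View pics/w5.png

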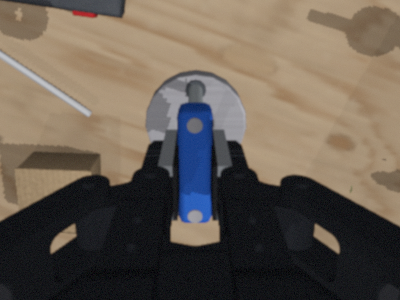

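The gauge is held upright. The bar screws are at full-image (314,276) and (314,366), bar ends at rows 252 and 372, and the ring spans columns 267–365.

Run:
```python
from h import *
s=dict(np.load("w5.npz"));s["extrinsics"]=s["tool_from_camera"]  # tool coords
f=lambda u,v,z:onz(s,u,v,z-0)[:2].round(1)
# tool z down: top of bar at underside(43.7)-66
for n,u,v,z in(("screw+",314.5,276,-22.3),("screw-",315,366,-22.3),("end+",314.5,252,-22.3),("end-",315,372,-22.3),("ringL",267,268,29.7),("ringR",365,268,29.7),("ringtop(bottom rim)",316,221,43.7),("ringtop(top rim)",316,221,29.7)):print(n,f(u,v,z))
g=cv2.cvtColor(s["frame"],cv2.COLOR_BGR2HSV);m=blob(s,(105,130,60),(125,255,255),(280,230,360,390));v,u=np.nonzero(m)
p=np.array([onz(s,a,b,-22.3)[:2] for a,b in zip(u,v)],np.float32);print(cv2.minAreaRect(p),p[:,0].min(),p[:,0].max(),u.min(),u.max(),v.min(),v.max())
P=cloud(s);print(P[210:260:5,316].round(1).tolist())
```

```text
screw+ [19.3 -1.5]
screw- [-21.   -1.3]
end+ [29.1 -1.5]
end- [-23.9  -1.3]
ringL [  3.4 -27.5]
ringR [ 3.3 26.2]
ringtop(bottom rim) [26.6 -0.6]
ringtop(top rim) [29.7 -0.7]
((2.6177425384521484, -1.2750215530395508), (52.126827239990234, 14.200549125671387), 0.02082892507314682) -23.447195 28.682142 297 332 253 371
[[-5.2, 0.3, 249.5], [-11.0, 0.3, 248.4], [28.6, -0.7, 37.5], [28.0, -0.7, 27.6], [25.6, -0.7, 26.4], [23.8, -0.7, 23.2], [24.2, -0.8, 12.2], [23.7, -0.8, 5.3], [24.1, -0.8, -3.6], [26.2, -0.9, -17.2]]
```

>>> apply_moves:
  series: "-0.03 0.042 0 0 1;-0.06 0.085 0 0 1;-0.07 0.098 0 0 1;-0.07 0.098 0 0 1;-0.07 0.098 0 0 1"

```text
time: 12.52
tool_pos: [469.1, 191.0, 247.1]
tcp_rot: [-180.0, 0.3, 19.8]
ft_force: [1.3, -0.3, -1.3]
finger_gap: 12.8
grip_force: 69.1
```

>>> apply_moves:
  series: "-0.07 0.098 0 0 1;-0.07 0.098 0 0 1;-0.07 0.098 0 0 1;-0.07 0.098 0 0 1;-0.07 0.098 0 0 1"

```text
time: 12.93
tool_pos: [420.0, 17.5, 247.7]
tcp_rot: [-179.9, 0.2, 19.8]
ft_force: [0.4, -1.3, -1.3]
finger_gap: 12.6
grip_force: 69.1
```

>>> apply_moves:
  series: "-0.07 0.098 0 0 1;-0.07 0.098 0 0 1;-0.07 0.098 0 0 1;-0.05 0.07 0 0 1;-0.02 0.02 0 0 1"

```text
time: 13.35
tool_pos: [379.8, -120.6, 247.9]
tcp_rot: [-179.9, 0.2, 19.6]
ft_force: [-0.4, -0.1, -1.9]
finger_gap: 12.7
grip_force: 69.1
```

>>> apply_moves:
  series: "0 0 0 0 1;0 0 0 0 1;0 0 0 0 1"

```text
time: 13.6
tool_pos: [381.8, -117.0, 249.4]
tcp_rot: [-179.9, 0.1, 19.8]
ft_force: [-0.2, -0.4, -2.1]
finger_gap: 12.8
grip_force: 69.1
```

Run:
```python
from h import *
rows(462,-82.5,250,19.8)
s=wsnap("w6.npz");cv2.imwrite("pics/w6.png",s["frame"])
m=blob(s,(12,110,90),(28,255,255),(0,0,640,480));n,l,st,c=cv2.connectedComponentsWithStats(m)
print([(st[i].tolist(),c[i].round(1).tolist()) for i in range(1,n) if st[i][4]>150])
```

```text
pose [ 381.8 -117.   249.4] [-1.799e+02  6.000e-02  1.979e+01] t 13.6 F [-0.2 -0.4 -2.1]
total [ 0.2903 -0.0176 -0.0019] twist -0.0001 rows 3.0
[([286, 97, 45, 47, 1127], [308.4, 121.4])]
```

View pics/w6.png

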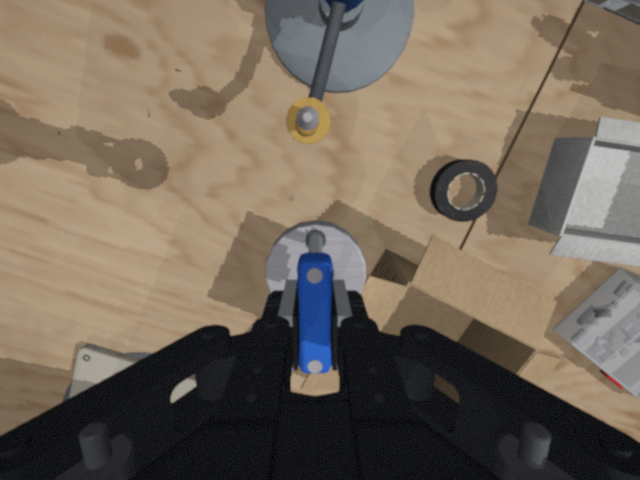

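The peg and washer are at (308,121), and the gauge hangs in the gripper at (316,265). The tape roll at (464,190) is undisturbed.

Run:
```python
from h import *
s=wcam("w6.npz");m=blob(s,(12,110,90),(28,255,255),(280,90,340,150))
g=cv2.cvtColor(s["frame"],cv2.COLOR_BGR2GRAY)
for z in(119,122,125):
    c,e=circ(s,m,z);q=np.linalg.inv(np.block([[Ro.from_euler("xyz",s["rot"],degrees=True).as_matrix(),s["pos"][:,None]],[np.zeros(3),1]]))@[c[0],c[1],z,1]
    print(z,c.round(1),e.round(2),"tool",q[:3].round(1))
print("tip",onz(s,308,118,158).round(1))
P=cloud(s);print(P[112:126:2,308].round(0).tolist())
r=P[121-25:121+26,308-25:308+26][m[96:147,283:334]>0];print("washer z",np.median(r[:,2]))
```

```text
119 [461.  -81.4  16.8] 0.12 tool [ 86.6  -6.4 130.3]
122 [460.8 -81.5  16.7] 0.11 tool [ 86.4  -6.4 127.3]
125 [460.6 -81.7  16.5] 0.11 tool [ 86.2  -6.3 124.3]
tip [460.3 -82.4 158. ]
[[464.0, -81.0, 161.0], [462.0, -82.0, 161.0], [461.0, -82.0, 161.0], [460.0, -83.0, 162.0], [459.0, -83.0, 160.0], [458.0, -83.0, 160.0], [457.0, -84.0, 159.0]]
washer z 125.25122735867888
```

>>> apply_moves:
  series: "0.05 -0.003 0 0 1;0.1 -0.007 0 0 1;0.09 -0.006 0 0 1;0.04 -0.003 0 0 1;0.011 -0.001 0.05 0 1"

```text
time: 14.07
tool_pos: [465.5, -80.8, 237.9]
tcp_rot: [179.9, -0.2, 20.0]
ft_force: [0.2, 0.1, -1.8]
finger_gap: 12.6
grip_force: 69.1
```

>>> apply_moves:
  series: "0 0 0.05 0 1;0 0 0.02 0 1;0 0 0 0 1;0 0 0 0 1;0 0 0 0 1"

```text
time: 14.48
tool_pos: [462.5, -82.7, 215.4]
tcp_rot: [180.0, -0.1, 19.8]
ft_force: [0.8, -0.2, -1.1]
finger_gap: 12.8
grip_force: 69.0
```

Run:
```python
from h import *
rows(462,-81.9,205,19.8)
```

```text
pose [462.5 -82.7 215.4] [ 1.7996e+02 -5.0000e-02  1.9780e+01] t 14.48 F [ 0.8 -0.2 -1.1]
total [-0.0006 -0.003   0.0347] twist -0.0002 rows 1.0
```

>>> apply_moves:
  series: "0 -0.002 0.012 0 1;0 0 0.012 0 1;0 0 0.01 0 1;0 0 0.01 0 1;0 0 0.0 0 1"

```text
time: 14.9
tool_pos: [461.5, -82.3, 200.4]
tcp_rot: [-180.0, 0.1, 19.7]
ft_force: [-0.7, -0.3, -1.5]
finger_gap: 12.4
grip_force: 69.0
```

>>> apply_moves:
  series: "0 0 0.005 0 1;0 0 0.005 0 1;0 0 0 0 1"

```text
time: 15.15
tool_pos: [461.8, -82.3, 198.0]
tcp_rot: [-180.0, 0.0, 19.8]
ft_force: [-0.4, -0.1, -2.5]
finger_gap: 12.4
grip_force: 69.0
```

>>> apply_moves:
  series: "0 0 0.004 0 1;0 0 0.004 0 1;0 0 0.004 0 1;0 0 0 0 1"

```text
time: 15.48
tool_pos: [461.8, -82.3, 194.4]
tcp_rot: [-180.0, 0.0, 19.8]
ft_force: [0.4, -0.3, -1.1]
finger_gap: 12.4
grip_force: 69.0
```

>>> apply_moves:
  series: "0 0 0.003 0 1;0 0 0.003 0 1;0 0 0.003 0 1;0 0 0 0 1"

```text
time: 15.82
tool_pos: [461.8, -82.3, 191.8]
tcp_rot: [-180.0, 0.0, 19.8]
ft_force: [-0.7, 0.2, -2.2]
finger_gap: 12.6
grip_force: 69.0
```

>>> apply_moves:
  series: "0 0 0.003 0 1;0 0 0.003 0 1;0 0 0 0 1"

```text
time: 16.07
tool_pos: [462.1, -82.4, 190.6]
tcp_rot: [180.0, -0.0, 19.8]
ft_force: [-0.8, 0.1, 3.4]
finger_gap: 12.7
grip_force: 69.8
```

>>> apply_moves:
  series: "0 0 0.003 0 1;0 0 0.003 0 1;0 0 0 0 1"

```text
time: 16.32
tool_pos: [462.0, -82.5, 188.9]
tcp_rot: [180.0, -0.0, 19.8]
ft_force: [-2.3, 0.2, -1.0]
finger_gap: 12.6
grip_force: 69.3
```

>>> apply_moves:
  series: "0 0 0.003 0 1;0 0 0.003 0 1;0 0 0 0 1"

```text
time: 16.57
tool_pos: [461.4, -82.3, 185.9]
tcp_rot: [-180.0, 0.1, 19.8]
ft_force: [-3.1, -1.6, -0.7]
finger_gap: 12.9
grip_force: 69.4
```

>>> apply_moves:
  series: "0 0 0.004 0 1;0 0 0.004 0 1;0 0 0.004 0 1;0 0 0.004 0 1;0 0 0 0 1"

```text
time: 16.98
tool_pos: [461.6, -82.3, 181.3]
tcp_rot: [-180.0, 0.0, 19.8]
ft_force: [-3.2, -0.8, -0.8]
finger_gap: 12.7
grip_force: 69.2
```

>>> apply_moves:
  series: "0 0 0.004 0 1;0 0 0.004 0 1;0 0 0.004 0 1;0 0 0.004 0 1;0 0 0 0 1"

```text
time: 17.4
tool_pos: [461.8, -82.3, 176.7]
tcp_rot: [-180.0, 0.0, 19.8]
ft_force: [-3.1, -1.1, -1.1]
finger_gap: 12.4
grip_force: 69.2
```

>>> apply_moves:
  series: "0 0 0.004 0 1;0 0 0.004 0 1;0 0 0 0 1"

```text
time: 17.65
tool_pos: [461.8, -82.3, 174.3]
tcp_rot: [-180.0, 0.0, 19.8]
ft_force: [-3.0, 0.2, -0.8]
finger_gap: 12.7
grip_force: 69.2
```

Underside is about 131. I go on in finer steps.

>>> apply_moves:
  series: "0 0 0.003 0 1;0 0 0.003 0 1;0 0 0.003 0 1;0 0 0 0 1"

```text
time: 17.98
tool_pos: [461.8, -82.3, 171.6]
tcp_rot: [-180.0, 0.0, 19.8]
ft_force: [-2.8, -0.1, -0.6]
finger_gap: 12.5
grip_force: 69.2
```

>>> apply_moves:
  series: "0 0 0.002 0 1;0 0 0.002 0 1;0 0 0 0 1"

```text
time: 18.23
tool_pos: [461.8, -82.3, 170.5]
tcp_rot: [-180.0, 0.0, 19.8]
ft_force: [-2.3, -0.4, -1.4]
finger_gap: 12.4
grip_force: 69.2
```

>>> apply_moves:
  series: "0 0 0.002 0 1;0 0 0.002 0 1;0 0 0 0 1"

```text
time: 18.48
tool_pos: [461.8, -82.3, 169.2]
tcp_rot: [-180.0, 0.0, 19.8]
ft_force: [-3.3, -0.4, -2.4]
finger_gap: 12.5
grip_force: 69.1
```

>>> apply_moves:
  series: "0 0 0.002 0 1;0 0 0.002 0 1;0 0 0 0 1"

```text
time: 18.73
tool_pos: [461.8, -82.3, 168.1]
tcp_rot: [-180.0, 0.0, 19.8]
ft_force: [-2.0, -0.1, -1.6]
finger_gap: 12.4
grip_force: 69.1
```

>>> apply_moves:
  series: "0 0 0.002 0 1;0 0 0.002 0 1;0 0 0 0 1"

```text
time: 18.98
tool_pos: [461.9, -82.3, 167.0]
tcp_rot: [-180.0, -0.0, 19.8]
ft_force: [-1.3, -1.2, -1.8]
finger_gap: 12.8
grip_force: 69.1
```

Lateral force is fading, so the nose is coming out above the ring. Continuing.

>>> apply_moves:
  series: "0 0 0.002 0 1;0 0 0.002 0 1;0 0 0 0 1"

```text
time: 19.23
tool_pos: [462.0, -82.3, 165.8]
tcp_rot: [-180.0, -0.0, 19.8]
ft_force: [-1.7, 0.4, -2.0]
finger_gap: 12.4
grip_force: 69.1
```

>>> apply_moves:
  series: "0 0 0.002 0 1;0 0 0 0 1"

```text
time: 19.4
tool_pos: [462.0, -82.3, 165.3]
tcp_rot: [180.0, -0.0, 19.8]
ft_force: [-0.9, -1.0, -0.5]
finger_gap: 12.5
grip_force: 69.1
```

>>> apply_moves:
  series: "0 0 0.002 0 1;0 0 0 0 1"

```text
time: 19.57
tool_pos: [462.1, -82.4, 165.0]
tcp_rot: [180.0, -0.0, 19.8]
ft_force: [-2.5, 0.3, 1.8]
finger_gap: 12.6
grip_force: 69.6
```

>>> apply_moves:
  series: "0 0 0.001 0 1;0 0 0 0 1"

```text
time: 19.73
tool_pos: [462.1, -82.4, 164.8]
tcp_rot: [180.0, -0.0, 19.8]
ft_force: [-4.2, -0.1, 3.1]
finger_gap: 12.9
grip_force: 69.8
```

>>> apply_moves:
  series: "0 0 0.001 0 1;0 0 0 0 1"

```text
time: 19.9
tool_pos: [462.1, -82.4, 164.6]
tcp_rot: [180.0, -0.0, 19.8]
ft_force: [-4.9, 1.2, 5.8]
finger_gap: 13.1
grip_force: 70.1
```

>>> apply_moves:
  series: "0 0 0.001 0 1;0 0 0.001 0 1;0 0 0 0 1;0 0 0 0 1"

```text
time: 20.23
tool_pos: [462.1, -82.5, 164.4]
tcp_rot: [180.0, -0.0, 19.8]
ft_force: [-6.1, 0.1, 7.5]
finger_gap: 12.5
grip_force: 70.5
```

>>> apply_moves:
  series: "-0.003 -0.001 0 0 1;0 0 0 0 1;0 0 0.001 0 1;0 0 0 0 1"

```text
time: 20.57
tool_pos: [461.7, -82.5, 164.3]
tcp_rot: [179.9, -0.1, 19.8]
ft_force: [-3.5, -0.1, 7.8]
finger_gap: 12.8
grip_force: 70.4
```

>>> apply_moves:
  series: "-0.002 -0.001 0.001 0 1;0 0 0.001 0 1;0 0 0 0 1;0 0 0 0 1"

```text
time: 20.9
tool_pos: [461.5, -82.5, 164.0]
tcp_rot: [179.9, -0.1, 19.8]
ft_force: [-2.5, 0.3, 8.1]
finger_gap: 12.3
grip_force: 70.6
```

>>> apply_moves:
  series: "0 0 0.001 0 1;0 0 0.001 0 1;0 0 0 0 1;0 0 0 0 1"

```text
time: 21.23
tool_pos: [461.5, -82.6, 163.8]
tcp_rot: [179.9, -0.2, 19.8]
ft_force: [-4.0, 0.5, 10.7]
finger_gap: 12.6
grip_force: 70.9
```

>>> apply_moves:
  series: "0 0 0 0 1;0 0 0 0 1;0 0 0 0 1"

```text
time: 21.48
tool_pos: [461.5, -82.6, 163.8]
tcp_rot: [179.9, -0.2, 19.8]
ft_force: [-3.9, 0.9, 10.6]
finger_gap: 12.7
grip_force: 70.9
```

Run:
```python
from h import *
from bench import *
f=[]
for i in range(3):
    s=snapshot(["side","scene","wrist"][i]);np.savez(f"p{i}.npz",**s);f.append(sense()["ft_force"])
print(np.array(f).round(1),sense()["tool_pos"].round(1))
a,b=[dict(np.load(f"p{i}.npz"))["frame"] for i in(0,1)]
cv2.imwrite("pics/p.png",np.hstack([cv2.resize(a[225:345,255:395],None,fx=2.85,fy=2.85,interpolation=2),cv2.resize(b[190:310,330:470],None,fx=2.85,fy=2.85,interpolation=2)]))
```

```text
[[-4.   0.6 12.1]
 [-4.5 -0.2 10.9]
 [-3.9 -0.2 11.5]] [461.5 -82.6 163.8]
```

View pics/p.png

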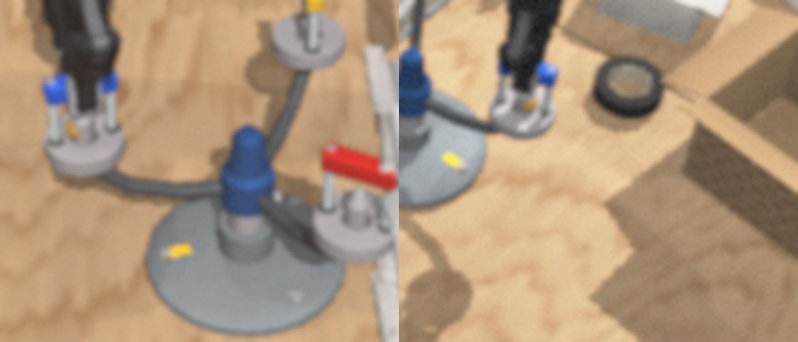

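The blue gauge sits level with the other two gauges, and the brass nose shows above its ring at crop (70,128). I hold a moment longer, ease off, open and lift.

>>> apply_moves:
  series: "0 0 0 0 1;0 0 0 0 1;0 0 0 0 1;0 0 0 0 1;0 0 0 0 1"

```text
time: 22.05
tool_pos: [461.5, -82.6, 163.8]
tcp_rot: [179.9, -0.2, 19.8]
ft_force: [-2.9, 1.0, 11.0]
finger_gap: 12.8
grip_force: 70.9
```

>>> apply_moves:
  series: "0 0 0 0 1;0 0 -0.003 0 1;0 0 -0.001 0 1;0 0 0 0 1"

```text
time: 22.38
tool_pos: [461.3, -82.5, 164.2]
tcp_rot: [179.9, -0.1, 19.8]
ft_force: [-1.1, 0.2, 4.3]
finger_gap: 12.4
grip_force: 70.2
```

>>> apply_moves:
  series: "0 0 -0.001 0 -1;0 0 0 0 -1;0 0 0 0 -1;0 0 0 0 -1;0 0 0 0 -1"

```text
time: 22.8
tool_pos: [460.1, -82.2, 163.2]
tcp_rot: [-180.0, 0.0, 19.8]
ft_force: [-0.5, 0.1, 0.1]
finger_gap: 72.3
grip_force: 0.0
```

>>> apply_moves:
  series: "0 0 0 0 -1;0 0 -0.02 0 -1;0 0 -0.06 0 -1;0 0 -0.12 0 -1;0 0 -0.12 0 -1"

```text
time: 23.22
tool_pos: [459.1, -81.9, 259.6]
tcp_rot: [-179.9, 0.2, 19.8]
ft_force: [0.8, 0.2, -0.1]
finger_gap: 85.3
grip_force: 0.0
```

>>> apply_moves:
  series: "-0.1 0 -0.04 0 -1;-0.1 0 0 0 -1;-0.06 0 0 0 -1;0 0 0 0 -1;0 0 0 0 -1"

```text
time: 23.63
tool_pos: [386.8, -109.0, 272.3]
tcp_rot: [179.9, -0.1, 19.7]
ft_force: [-0.1, -0.5, 0.1]
finger_gap: 85.4
grip_force: 0.0
```

Run:
```python
from h import *
s=wsnap("w7.npz");cv2.imwrite("pics/w7.png",s["frame"])
from bench import sense
t=sense();print(t["tool_pos"],t["ft_force"],t["time"])
```

```text
[ 387.17059597 -108.74852161  272.03743273] [0.06295435 0.06731172 0.51765641] 23.6833
```

View pics/w7.png

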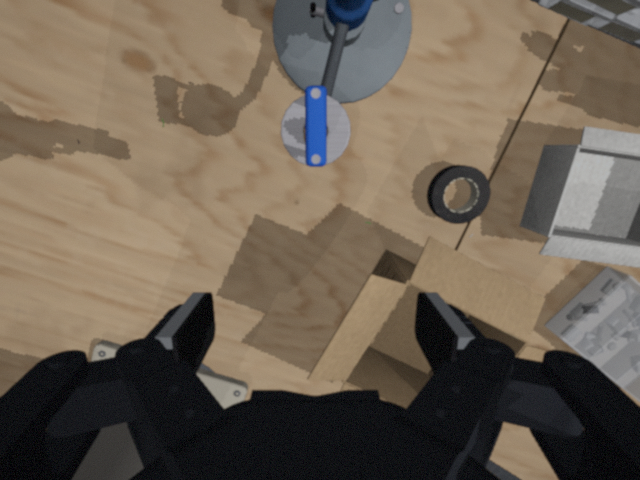

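The gauge hangs on the branch at (316,128), upright and with the gripper clear of it. One numeric check of its place and height, then I hand in.

Run:
```python
from h import *
s=wcam("w7.npz");P=cloud(s)
m=blob(s,(105,130,60),(125,255,255),(295,75,340,175));v,u=np.nonzero(m)
p=np.array([onz(s,a,b,187)[:2] for a,b in zip(u,v)],np.float32);print(cv2.minAreaRect(p),"bar top z",np.median(P[m>0][:,2]))
print("ring top z",np.median(P[125:140,285:298][...,2]),np.median(P[125:140,335:347][...,2]))
```

```text
((462.1165771484375, -81.31354522705078), (49.08026123046875, 13.590885162353516), 20.17689323425293) bar top z 188.69588833823406
ring top z 136.95003346421902 136.95207568374258
```

```bash
python3 -c "
from bench import *
print(hand_in())"
```

```text
the job is handed in; nothing more can be done
None
```

I turned the tree to its stop with about 11 N. The blue gauge is pressed past the catch and home on the empty branch, held about 0.9 s at 11–12 N on the wrist sensor (some 2 N more at the seat with the gauge's weight), then released. I handed the job in at 23.7 s, with the pot and tape roll untouched; no verdict came back.

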